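# Set the typewriter's touch regulator to its second stop and try the space bar

## Task

Set the typewriter's touch regulator to heavy: with the outside of the fingers, not gripping the tab, push the tab in its slot past the first notch and on until it sits in the second notch at the far end. Then press the space bar all the way down with a fingertip and let it spring back up, to try the setting; do not work the space bar before that. Leave the spool, bell, tin and pliers where they lie.

Things in the scene. Friction and masses are not known exactly. Their poses are not given: they have to be found in the camera images.
- typewriter: Grey portable typewriter, fixed, 310 (x) by 300 mm (y). Origin: centre of its underside, on the bench; x from keyboard (robot side) to carriage, y to the typist's left, z up. Flat top cover 95 mm high at x -25 to +83 mm; carriage behind it up to 155 mm high; return lever over the cover's left end (y +155 to +180). Key rows rise from x -109 (48 mm high) to x -33 mm (72 mm high).
- regulator (a joint): Touch regulator: the tab's travel along the typewriter's +y, m. 0 = light (y = -120 mm, near its right-hand edge), 0.024 = first notch, 0.048 = second notch, against the end stop (heavy, y = -72 mm, towards its middle). A detent draws the tab into the nearest notch; about 7 N pushes it out (more when fast), and from half-way (12 mm) it snaps on into the next.
- regulator_tab (a point): Centre of the regulator's upright steel tab on the top cover, at the typewriter's x = +12 mm, 15 mm above the cover; it moves with the tab, axes as the typewriter's. Tab: 20 mm along x, 8 mm thick along y (9 mm at the bar on its top), from 2 to 29 mm above the cover. Nothing stands within 60 mm of it along y.
- space_bar (a joint): Space bar travel in m: 0 = up, 0.007 = all the way down on its stop. Sprung: about 1.2 N to start, 4 N fully down; comes up by itself.
- space_bar_top (a point): Middle of the top face of the long black space bar at the front of the keyboard: 22 mm along x, 130 mm along y, top 46 mm above the bench when up; x = -138 mm of the typewriter. Axes as the typewriter's. The first key row begins 18 mm behind its rear edge.
- spool: Loose steel ribbon spool, empty, 54 mm across, 15 mm high, lying flat beside the typewriter. Origin: centre of its underside.
- bell: Loose brass dome bell, 58 mm across, 34 mm high, beside the typewriter. Origin: centre of its underside.
- tin: Loose round tin, 76 mm across, 36 mm high, beside the typewriter. Origin: centre of its underside.
- pliers: Loose pliers lying flat, red handles, 156 mm long, 52 mm wide, 12 mm high, beside the typewriter. Origin: near the middle, on the bench; x axis towards the jaws.

How it is judged:
By the outcome, as a careful person would: the job done as asked, in the order asked, and still so for the second after the job is handed in, with the robot touching nothing.
It also fails if it takes over 42 s, if anything falls off the work surface, if the arm or the gripper's body presses on something with over 40 N, if the wrist force passes 120 N, or if a joint passes its speed limit or range.

## Robot

A 6-joint arm with a two-finger parallel gripper is mounted at the origin on the work surface. World frame = base frame: x ahead of the robot, y to its left, z up, the work surface at z = 0. Lengths are in m, angles in rad, forces in N, time in s.
With the tool pointing down it reaches from about 0.375 to 0.9 m from the base axis. Payload 3.1 kg.
Tool frame: the origin (TCP) lies midway between the tips of the shut fingers; the grasp point (between the pads) lies 19 mm behind it; z points along the fingers, y is the line along which they close (so a half turn about z gives the same grasp; the last joint's range is limited). The gripper opens to 85 mm and grips with 20 to 120 N. Pads are 22 mm wide; open, the fingers measure 114 mm over their backs; the gripper's body (76 mm by 85 mm) begins 54 mm behind the grasp point. The pads swing forward as they close: fully open they stand 13 mm farther back than shut.
Start: joints at [-0.178, 0.527, 1.433, -0, 1.181, -0.178], TCP at [0.625, 0, 0.231] pointing down, gripper open.
Joint ranges: [-3.08, 3.08], [-0.75, 2.2], [0.22, 2.44], [-1.43, 4.57], [0, 2.65], [-2.85, 2.85]. Speed limits (rad/s): [2.79, 2.79, 3.14, 3.14, 3.14, 3.14].

## Interface

Orientations are given as [roll, pitch, yaw] about the fixed x, y, z axes, in that order (R = Rz(yaw) Ry(pitch) Rx(roll)).
In Python, from plant import monitor, cams, close_job gives the robot as it stands. The module is installed in compiled form; this text tells all that it offers.
- The arm moves only by the shell command python3 -m creep 'ROWS' [OPENING] [FORCE]. ROWS is JSON, a list of rows, each a list of 6 numbers: the shift along the tool's x, y, z in mm, then the turn, a rotation vector about the tool's x, y, z in rad. In form: [[tx, ty, tz, ax, ay, az], ...]. A call has 1 to 5 rows; each row shifts and turns the commanded pose from where the row before left it, along the tool's axes as they then stand; what a row does not reach is not made up. A row lasts 1/12 s, in which the tool goes at most 41.7 mm and 7.16 degrees, less where a joint would pass 70% of its speed; a pose out of reach is approached as far as the arm can. A call is refused whole if a number of a shift passes 41.7 or a number of a turn 0.125, either way. A call with a gripper value outside its range is refused whole. OPENING is the opening, from 0 (shut) to 1 (fully open), set as the call begins (- or left out, the last holds). The fingers move at their own pace and stop on an object; FORCE is the grip in N (left out, the last holds). Time passes only in rows, so rows that do not move let the fingers close. It gives the time, the measured TCP pose, the force, the opening and the grip force at its end, in the units of the state.
- monitor.get_state(): the state, without advancing time (a new reading comes with each control period).
- cams.read_camera(name): name is "scene" or "side" or "wrist"; returns the picture (420x560x3 uint8, blue, green, red); there is no depth.
- cams.calibration(name): a dict with "fx", "fy", "cx", "cy" (pixels), "rvec" (rotation vector, rad) and "tvec" (3), from world to camera coordinates, as OpenCV has them; the wrist camera has in their place "hand_eye" (4x4, takes a point from camera to tool coordinates, whose origin is the TCP and whose axes are the flange's). Camera axes: x right, y down, z forward; pixel columns grow to the right and rows downward; lengths in m; the calibration is good to about 2 mm. A picture is of the moment at which its call begins: read the wrist's pose just before it. calibration takes no time and is no camera call.
- close_job(): hands the job in; it is judged then, once.
Trained networks look in the newest picture that a camera, given by its name, has taken for a name from the list of things; names that differ only in an ending like _2 or _b are one class to them, and where a whole thing is asked for, a point or a joint stands for the part that bears it (a point fixed in the world has none). Each returns a list of dicts, best first, with "p" (0 to 1); they miss things now and then, are a little off and sometimes report something else, mostly with a low value. They report only what shows in the picture. A call takes as long as a camera call.
- cams.spot_in(label, camera): "location" ([x, y, z] in m, in the coordinates of the camera as it stood for that picture, good to about 4 mm: the middle of the surface that is visible of it).
The state is a dict: "clock": time; "q": joint angles; "qd": joint speeds; "joint_torque": joint torques, N m; "tool_pos": TCP position; "eef_rot": TCP orientation; "force": force on the tool from outside, world axes, zero at the start; "ft_torque": the same for the moment, N m; "width": finger opening in m; "grasp_force": force on a finger pad.
Only numpy, scipy, OpenCV 4.12 (cv2) and the standard library are available. Lean on these libraries where they do the work, as an engineer would, in place of code of your own. Each camera call takes 0.05 s, during which the arm holds its last target. There are 200 camera calls.

## Working session

There is one attempt and no reset: what is moved stays moved. The work goes in short steps, Python scripts to look and compute and a shell command to move; the robot and the scene stay as the last step left them, time stands still between calls to the robot, and variables do not carry over. Pictures are saved under pics/ and viewed, at most 10 in all, crops included, and the job is handed in when it is done.

```bash
mkdir -p pics
cat > h.py <<'E'
import numpy as np, cv2
from scipy.spatial.transform import Rotation as R
from plant import monitor, cams
def tool():
    s=monitor.get_state(); T=np.eye(4); T[:3,:3]=R.from_euler('xyz',s['eef_rot']).as_matrix(); T[:3,3]=s['tool_pos']; return T
def look(cam,fn=None):
    T=tool(); im=cams.read_camera(cam)
    if fn: cv2.imwrite('pics/'+fn,im)
    c=cams.calibration(cam)
    if cam=='wrist': return im,c,T@np.array(c['hand_eye'])
    M=np.eye(4); M[:3,:3]=cv2.Rodrigues(np.array(c['rvec'],float))[0]; M[:3,3]=np.ravel(c['tvec']); return im,c,np.linalg.inv(M)
def find(label,cam,W):
    return [(round(d['p'],2),np.round((W@np.r_[d['location'],1])[:3],4).tolist()) for d in cams.spot_in(label,cam)[:2]]
def px(W,c,p):
    q=np.linalg.inv(W)@np.r_[p,1]; return np.round([c['fx']*q[0]/q[2]+c['cx'],c['fy']*q[1]/q[2]+c['cy']],1)
E
python3 - <<'E'
from h import *
s=monitor.get_state(); print(s['eef_rot'],s['clock'])
for cam in ['scene','side','wrist']:
    im,c,W=look(cam,cam+'1.png'); print(cam,np.round(W,3).tolist())
    for l in ['typewriter','regulator_tab','space_bar_top']: print(l,find(l,cam,W))
print(monitor.get_state()['clock'])
E
```

```text
[-3.13943105e+00 -3.91802346e-04  1.57080119e+00] 0.0
scene [[0.623, 0.628, -0.466, 1.014], [0.782, -0.512, 0.356, -0.308], [-0.015, -0.586, -0.81, 0.861], [0.0, 0.0, 0.0, 1.0]]
typewriter [(0.82, [0.6662, -0.0747, 0.0945])]
regulator_tab [(0.53, [0.6075, -0.1726, 0.1184])]
space_bar_top [(0.94, [0.4673, -0.0467, 0.0425])]
side [[-0.992, -0.071, 0.107, 0.45], [-0.128, 0.592, -0.796, 0.843], [-0.007, -0.803, -0.596, 0.725], [0.0, 0.0, 0.0, 1.0]]
typewriter [(0.75, [0.6203, 0.011, 0.0888])]
regulator_tab []
space_bar_top [(0.58, [0.4616, -0.0373, 0.0496])]
wrist [[1.0, 0.0, -0.0, 0.624], [0.0, -0.946, -0.324, 0.083], [-0.0, 0.324, -0.946, 0.374], [0.0, 0.0, 0.0, 1.0]]
typewriter [(0.57, [0.6403, -0.0028, 0.1003])]
regulator_tab [(0.77, [0.6004, -0.1663, 0.1229]), (0.6, [0.5299, 0.1699, 0.0193])]
space_bar_top [(0.75, [0.459, -0.0406, 0.0431])]
0.6
```

View pics/scene1.png

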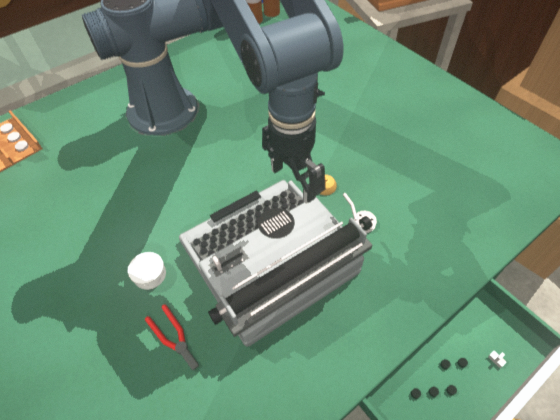

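View pics/wrist1.png

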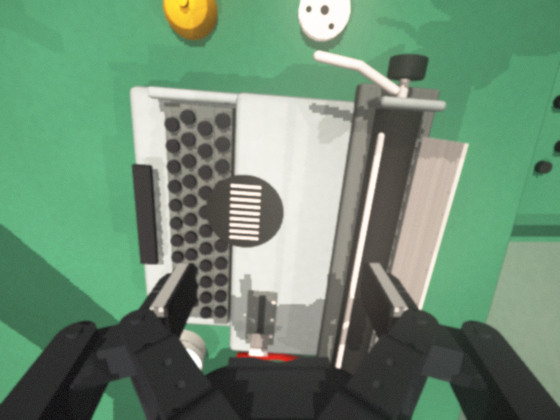

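The wrist picture shows the tab at about (258,340) at the low end of its slot (250–275, 295–345). The space bar runs from (142,165) to (150,263), and the typewriter has a slight yaw. Next I compute its frame.

Run:
```python
from h import *
T=tool(); c=cams.calibration('wrist'); W=T@np.array(c['hand_eye'])
def g(u,v,z):
    d=W[:3,:3]@[(u-c['cx'])/c['fx'],(v-c['cy'])/c['fy'],1]; return (W[:3,3]+d*(z-W[2,3])/d[2])[:2]
def yaw(a,b,z):
    p,q=g(*a,z),g(*b,z); d=p-q; return np.round([*p,*q,np.arctan2(-d[0],d[1])],4)
print('bar front',yaw((134,166),(141,263),.046)); print('bar rear',yaw((151,165),(157,262),.046))
print('cover edge',yaw((238,97),(231,345),.095)); print('carr',yaw((383,135),(340,360),.15))
print('tab top',g(258,340,.124)); print(np.round(W[:3,3],3))
bar=np.array([g(142,166,.046),g(149,262,.046)]).mean(0); print('bar',bar)
for y in (0.02,.05,.08,.11):
    Rz=np.array([[np.cos(y),-np.sin(y)],[np.sin(y),np.cos(y)]]); print(y,'tab from bar',bar+Rz@[.150,-.120], 'end', bar+Rz@[.150,-.072])
```

```text
bar front [ 0.459   0.0185  0.4476 -0.1075 -0.0899]
bar rear [ 0.4786  0.0197  0.4684 -0.1061 -0.081 ]
cover edge [ 0.5878  0.0912  0.5665 -0.1927 -0.0751]
carr [ 0.7035  0.0628  0.6862 -0.1574 -0.0785]
tab top [ 0.60219082 -0.15717791]
[0.624 0.083 0.374]
bar [ 0.46310669 -0.04375657]
0.02 tab from bar [ 0.61547653 -0.16073277] end [ 0.6145166  -0.11274237]
0.05 tab from bar [ 0.61891673 -0.15610973] end [ 0.61651773 -0.10816972]
0.08 tab from bar [ 0.62221671 -0.15138557] end [ 0.61838081 -0.10353909]
0.11 tab from bar [ 0.6253735  -0.14656456] end [ 0.62010414 -0.09885467]
```

```bash
python3 -m creep '[[-36,-4,5,0,0,0],[-36,-4,5,0,0,0],[-36,-4,5,0,0,0],[-36,-4,5,0,0,0],[-36,-4,5,0,0,0]]' 0 60
python3 -m creep '[[-36,0,5,0,0,0],[0,0,0,0,0,0.08],[0,0,0,0,0,0],[0,0,0,0,0,0]]'
python3 - <<'E'
from h import *
im,c,W=look('wrist','wrist2.png'); print(monitor.get_state()['tool_pos'],monitor.get_state()['eef_rot'],monitor.get_state()['width'])
for l in ['regulator_tab','space_bar_top']: print(l,find(l,'wrist',W))
im,c,W=look('scene','scene2.png'); print(find('regulator_tab','scene',W))
E
```

```text
clock: 1.02
tool_pos: [0.6047, -0.1814, 0.2062]
eef_rot: [3.141, 0.0, 1.571]
force: [0.1, -0.8, 0.4]
width: 0.0254
grasp_force: 0.0
clock: 1.35
tool_pos: [0.6047, -0.216, 0.2011]
eef_rot: [-3.141, -0.001, 1.492]
force: [-0.9, -0.8, -0.3]
width: -0.0001
grasp_force: 0.0
[ 0.60484837 -0.21526541  0.20133548] [-3.14123979e+00 -6.05074473e-04  1.49281170e+00] -3.973649231924863e-05
regulator_tab [(0.77, [0.6013, -0.1705, 0.129])]
space_bar_top [(0.97, [0.4564, -0.0658, 0.0419])]
[(0.47, [0.6094, -0.1736, 0.1213])]
```

View pics/wrist2.png

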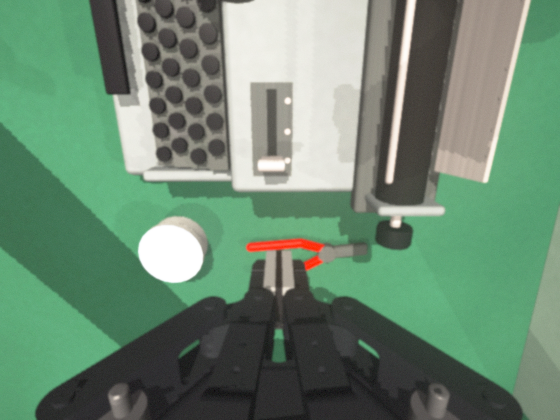

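The tab bar is at (271,164), with notch dots at (287,160), (287,131) and (288,100). The slot is vertical in the image, so the tool is aligned with it, and the shut fingertips are at (279,258).

Run:
```python
from h import *
T=tool(); c=cams.calibration('wrist'); W=T@np.array(c['hand_eye'])
def g(u,v,z):
    d=W[:3,:3]@[(u-c['cx'])/c['fx'],(v-c['cy'])/c['fy'],1]; return np.r_[(W[:3,3]+d*(z-W[2,3])/d[2])[:2],z]
for n,p in dict(tab=(271,163,.124),d0=(287,160,.097),d2=(288,100,.097),edge=(270,190,.095),top=(271,88,.097)).items():
    w=g(*p); print(n,np.round(w,4),'tool mm',np.round(1000*(np.linalg.inv(T)@np.r_[w,1])[:3],1))
```

```text
tab [ 0.6022 -0.1722  0.124 ] tool mm [42.1 -6.3 77.6]
d0 [ 0.615  -0.1757  0.097 ] tool mm [ 39.6   6.8 104.6]
d2 [ 0.6191 -0.1274  0.097 ] tool mm [ 88.    7.1 104.6]
edge [ 0.5981 -0.2017  0.095 ] tool mm [ 12.3  -8.1 106.6]
top [ 0.6063 -0.1175  0.097 ] tool mm [ 97.   -6.5 104.6]
```

```bash
python3 -m creep '[[5,-2,31,0,0,0],[5,-2,31,0,0,0],[5,-2.5,31,0,0,0],[0,0,0,0,0,0]]'
python3 -m creep '[[4,0,0,0,0,0],[3,0,0,0,0,0],[3,0,0,0,0,0],[3,0,0,0,0,0],[3,0,0,0,0,0]]'
```

```text
clock: 1.93
tool_pos: [0.5951, -0.1964, 0.1026]
eef_rot: [-3.129, -0.006, 1.493]
force: [-1.4, 0.7, -0.3]
width: 0.0001
grasp_force: 0.0
clock: 2.35
tool_pos: [0.6028, -0.1867, 0.1107]
eef_rot: [3.136, 0.005, 1.492]
force: [-0.2, -5.9, 2.0]
width: -0.0004
grasp_force: 3.4
```

```bash
python3 -m creep '[[3,0,0,0,0,0],[3,0,0,0,0,0],[3,0,0,0,0,0],[3,0,0,0,0,0],[3,0,0,0,0,0]]'
python3 -m creep '[[3,0,0,0,0,0],[3,0,0,0,0,0],[3,0,0,0,0,0],[3,0,0,0,0,0],[2,0,0,0,0,0]]'
```

```text
clock: 2.77
tool_pos: [0.6022, -0.1689, 0.1089]
eef_rot: [3.141, -0.001, 1.49]
force: [-0.8, 1.0, 0.0]
width: -0.0003
grasp_force: 0.0
clock: 3.18
tool_pos: [0.6031, -0.157, 0.1086]
eef_rot: [-3.141, 0.003, 1.492]
force: [-1.7, -5.3, 2.2]
width: 0.0
grasp_force: 2.5
```

```bash
python3 -m creep '[[3,0,0,0,0,0],[3,0,0,0,0,0],[2,0,0,0,0,0],[2,0,0,0,0,0],[0,0,0,0,0,0]]'
python3 -m creep '[[2,0,0,0,0,0],[2,0,0,0,0,0],[1,0,0,0,0,0],[0,0,0,0,0,0]]'
```

```text
clock: 3.6
tool_pos: [0.604, -0.1446, 0.1081]
eef_rot: [-3.141, -0.001, 1.492]
force: [-0.1, 0.5, 0.7]
width: -0.0002
grasp_force: 0.0
clock: 3.93
tool_pos: [0.6044, -0.1429, 0.1083]
eef_rot: [3.141, 0.004, 1.492]
force: [-2.3, -6.8, -1.1]
width: 0.0004
grasp_force: 3.3
```

```bash
python3 -m creep '[[-8,0,0,0,0,0],[-12,0,0,0,0,0],[-10,0,-20,0,0,0],[-10,0,-36,0,0,0],[-10,0,-36,0,0,0]]'
python3 -m creep '[[0,0,0,0,0,0],[0,0,0,0,0,0],[0,0,0,0,0,0]]'
python3 - <<'E'
from h import *
im,c,W=look('wrist','wrist3.png')
T=tool()
def g(u,v,z):
    d=W[:3,:3]@[(u-c['cx'])/c['fx'],(v-c['cy'])/c['fy'],1]; return np.r_[(W[:3,3]+d*(z-W[2,3])/d[2])[:2],z]
for l in ['regulator_tab','space_bar_top']: print(l,find(l,'wrist',W))
a=np.array([.6022,-.1722,.124]); yv=np.array([np.sin(.08),np.cos(.08),0])
for t in (0,.024,.048): print(t,a+yv*t,px(W,c,a+yv*t))
E
```

```text
clock: 4.35
tool_pos: [0.5993, -0.191, 0.1998]
eef_rot: [-3.138, -0.002, 1.49]
force: [1.1, -0.6, -0.1]
width: 0.0002
grasp_force: 0.0
clock: 4.6
tool_pos: [0.6, -0.1907, 0.2002]
eef_rot: [-3.141, -0.001, 1.49]
force: [-0.1, -0.1, 0.2]
width: -0.0004
grasp_force: 0.0
regulator_tab [(0.64, [0.6034, -0.123, 0.1269])]
space_bar_top [(0.62, [0.4608, -0.0553, 0.0411])]
0 [ 0.6022 -0.1722  0.124 ] [280.1 192.9]
0.024 [ 0.60411795 -0.14827676  0.124     ] [280.2 162.7]
0.048 [ 0.60603591 -0.12435352  0.124     ] [280.2 130.2]
```

View pics/wrist3.png

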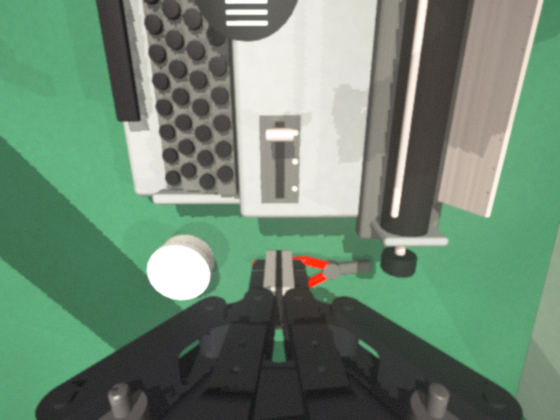

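The tab bar is now at (281,134); two notch dots show below it and the third is level with or hidden behind it. The second notch predicts row 130, so I check the centroid.

Run:
```python
import cv2,numpy as np
a=cv2.imread('pics/wrist2.png')[80:180,240:310]; b=cv2.imread('pics/wrist3.png')[105:205,250:320]
cv2.imwrite('pics/z.png',cv2.resize(np.hstack([a,b]),None,fx=5.6,fy=5.6,interpolation=cv2.INTER_CUBIC))
```

```text
(no output)
```

View pics/z.png

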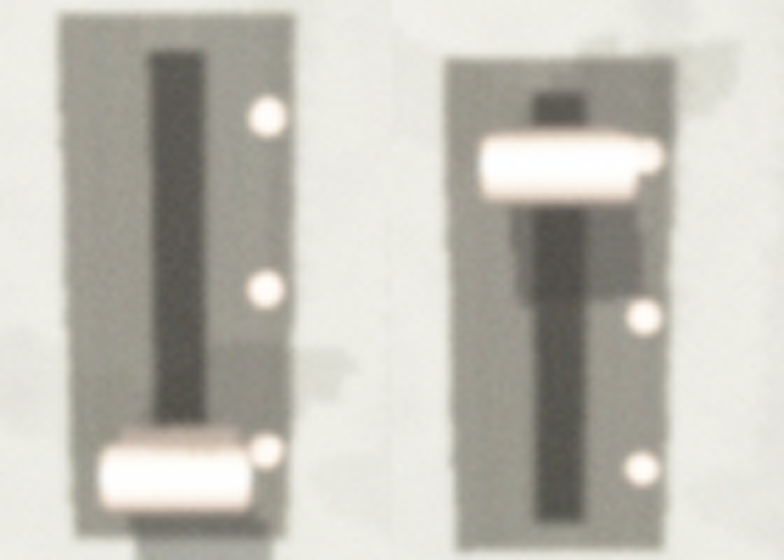

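Parallax explains the offset: the tab is 26 px past its dot on the left and 11 px on the right, in proportion to its distance from the camera's nadir. The tab is therefore seated level with the far dot, in the second notch. Next is the space bar.

```bash
python3 -m creep '[[27,-30,0,0,0,0],[27,-30,0,0,0,0],[27,-30,0,0,0,0],[27,-29,0,0,0,0],[26,-29,0,0,0,0]]'
python3 -m creep '[[0,0,0,0,0,-0.125],[0,0,0,0,0,-0.125],[0,0,0,0,0,-0.125],[0,0,0,0,0,-0.125],[0,0,0,0,0,-0.125]]'
python3 -m creep '[[0,0,0,0,0,-0.125],[0,0,0,0,0,-0.125],[0,0,0,0,0,-0.125],[0,0,0,0,0,-0.125],[0,0,0,0,0,-0.125]]'
python3 -m creep '[[0,0,0,0,0,-0.125],[0,0,0,0,0,-0.125],[0,0,0,0,0,-0.07],[0,0,0,0,0,0],[0,0,0,0,0,0]]'
python3 - <<'E'
from h import *
im,c,W=look('wrist','wrist4.png'); T=tool()
for l in ['space_bar_top']:
    for p,w in find(l,'wrist',W): print(p,w,np.linalg.inv(T)@np.r_[w,1]*1000)
print(px(W,c,[.463,-.043,.046]))
E
```

```text
clock: 5.17
tool_pos: [0.4613, -0.0433, 0.1991]
eef_rot: [-3.139, -0.001, 1.491]
force: [-0.0, 0.5, -0.4]
width: -0.0
grasp_force: 0.0
clock: 5.58
tool_pos: [0.4629, -0.0444, 0.1994]
eef_rot: [-3.14, -0.002, 2.123]
force: [-0.6, -0.6, -0.3]
width: -0.0002
grasp_force: 0.0
clock: 6.0
tool_pos: [0.4629, -0.0446, 0.1992]
eef_rot: [-3.142, -0.003, 2.748]
force: [0.9, 0.6, -0.4]
width: 0.0002
grasp_force: 0.0
clock: 6.42
tool_pos: [0.4631, -0.0447, 0.1995]
eef_rot: [3.141, -0.002, 3.059]
force: [-1.0, 0.5, 1.0]
width: -0.0001
grasp_force: 0.0
0.73 [0.4562, -0.0433, 0.0448] [6.90888764e+00 8.35627074e-01 1.54887761e+02 1.00000000e+03]
[280.2 189.9]
```

View pics/wrist4.png

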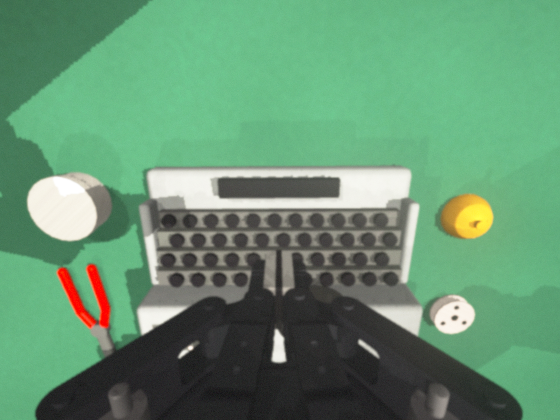

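The bar is centred at (279,187), about 3 px towards the robot from the prediction, so I shift +2.5 mm and descend.

```bash
python3 -m creep '[[1,0,38,0,0,0],[1.5,0,38,0,0,0],[0,0,38,0,0,0],[0,0,26,0,0,0],[0,0,0,0,0,0]]'
python3 -m creep '[[0,0,4,0,0,0],[0,0,3,0,0,0],[0,0,2,0,0,0],[0,0,0,0,0,0],[0,0,0,0,0,0]]'
```

```text
clock: 6.93
tool_pos: [0.458, -0.0439, 0.056]
eef_rot: [3.139, -0.01, 3.06]
force: [-0.4, 0.2, -0.6]
width: 0.0001
grasp_force: 0.0
clock: 7.35
tool_pos: [0.462, -0.0452, 0.0525]
eef_rot: [-3.141, 0.003, 3.061]
force: [-0.8, -0.3, -1.1]
width: 0.0002
grasp_force: 0.0
```

```bash
python3 -m creep '[[0,0,4,0,0,0],[0,0,3,0,0,0],[0,0,2,0,0,0],[0,0,0,0,0,0],[0,0,0,0,0,0]]'
python3 -m creep '[[0,0,2,0,0,0],[0,0,2,0,0,0],[0,0,1,0,0,0],[0,0,0,0,0,0],[0,0,0,0,0,0]]'
```

```text
clock: 7.77
tool_pos: [0.4618, -0.0451, 0.0424]
eef_rot: [-3.141, 0.001, 3.061]
force: [1.0, -0.3, 1.1]
width: -0.0002
grasp_force: 1.1
clock: 8.18
tool_pos: [0.4619, -0.0451, 0.0388]
eef_rot: [-3.141, 0.002, 3.061]
force: [-1.3, 0.3, 17.9]
width: -0.0001
grasp_force: 8.9
```

It is on the stop (z 38.8 mm, i.e. 7 mm travel, force 18 N). I release it and check.

```bash
python3 -m creep '[[0,0,-5,0,0,0],[0,0,-10,0,0,0],[0,0,-25,0,0,0],[0,0,-40,0,0,0],[0,0,-40,0,0,0]]'
python3 -m creep '[[0,0,-38,0,0,0],[0,0,0,0,0,0],[0,0,0,0,0,0],[0,0,0,0,0,0]]'
python3 - <<'E'
from h import *
im,c,W=look('scene'); cv2.imwrite('pics/final.png',cv2.resize(im[120:390,100:440],None,fx=2.2,fy=2.2))
print(find('regulator_tab','scene',W))
E
```

```text
clock: 8.6
tool_pos: [0.459, -0.0443, 0.1572]
eef_rot: [3.14, -0.006, 3.061]
force: [0.8, -1.1, -0.4]
width: 0.0001
grasp_force: 0.0
clock: 8.93
tool_pos: [0.46, -0.0445, 0.1946]
eef_rot: [3.141, -0.002, 3.061]
force: [-0.4, 0.4, -0.6]
width: 0.0004
grasp_force: 0.0
[]
```

View pics/final.png

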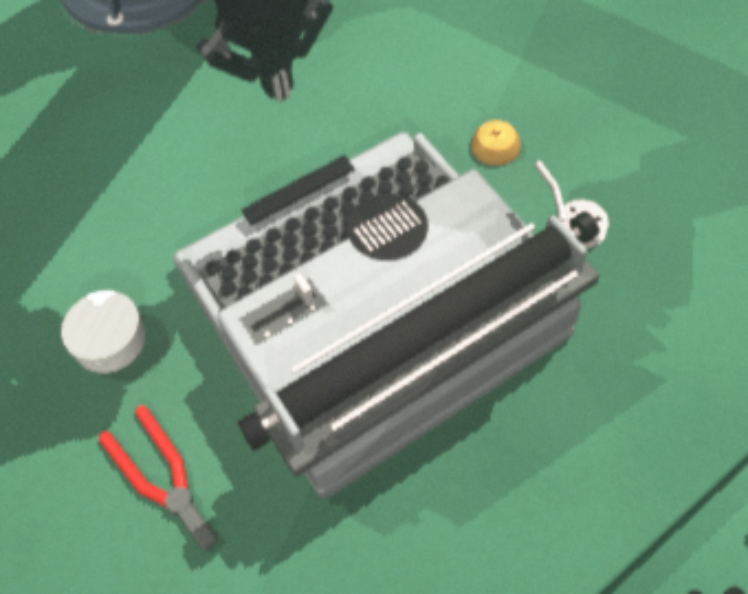

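The tab stands at the far end of its slot (305,290), the space bar is up (300,188), and the bell, spool, tin and pliers are undisturbed. The arm is clear.

```bash
python3 -c "
from plant import close_job
print(close_job())"
```

```text
the job is handed in; nothing more can be done
None
```

The touch regulator is set to heavy: the shut fingers pushed the tab into the second notch, then pressed the space bar down to its stop and released it; the job is handed in, with no verdict returned.

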